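# Return the fan rotors to their blower housings

## Task

Return each of the three black fan rotors to the blower housing painted the same colour as the rotor's hub cap, setting it down (not dropping it) upright in the middle of the bright round seat, and let go. Leave the lens barrel, the focusing knob, the reflector mirror and the glass slide mount where they are.

Things in the scene. Friction and masses are not known exactly. Their poses are not given: they have to be found in the camera images.
- rotor_red: loose black squirrel-cage fan rotor with a red hub cap: an upright drum 46 mm in diameter and 45 mm tall, thin vanes round its rim, about 60 g, strong enough to grip across the drum with 20 to 40 N; the red cap (25 mm across) is in the middle of its top. Starts upright on the bench. Origin: centre of its underside; z up along the drum's axis.
- rotor_yellow: loose black squirrel-cage fan rotor with a yellow hub cap: an upright drum 46 mm in diameter and 45 mm tall, thin vanes round its rim, about 60 g, strong enough to grip across the drum with 20 to 40 N; the yellow cap (25 mm across) is in the middle of its top. Starts upright on the bench. Origin: centre of its underside; z up along the drum's axis.
- rotor_blue: loose black squirrel-cage fan rotor with a blue hub cap: an upright drum 46 mm in diameter and 45 mm tall, thin vanes round its rim, about 60 g, strong enough to grip across the drum with 20 to 40 N; the blue cap (25 mm across) is in the middle of its top. Starts upright on the bench. Origin: centre of its underside; z up along the drum's axis.
- housing_red: red-painted blower housing half, fixed flat on the bench: 120 x 120 mm plate 4 mm thick with a thin scroll-shaped lip (its top 14 mm above the bench, at least 47 mm from the centre, gap on one side) round a flush bright 50 mm aluminium disc, the rotor seat. No pin: the rotor just stands on it. Origin: under the seat's centre at bench level (seat surface 4 mm above it); z up; any yaw.
- housing_yellow: yellow-painted blower housing half, fixed flat on the bench: 120 x 120 mm plate 4 mm thick with a thin scroll-shaped lip (its top 14 mm above the bench, at least 47 mm from the centre, gap on one side) round a flush bright 50 mm aluminium disc, the rotor seat. No pin: the rotor just stands on it. Origin: under the seat's centre at bench level (seat surface 4 mm above it); z up; any yaw.
- housing_blue: blue-painted blower housing half, fixed flat on the bench: 120 x 120 mm plate 4 mm thick with a thin scroll-shaped lip (its top 14 mm above the bench, at least 47 mm from the centre, gap on one side) round a flush bright 50 mm aluminium disc, the rotor seat. No pin: the rotor just stands on it. Origin: under the seat's centre at bench level (seat surface 4 mm above it); z up; any yaw.
- lens_barrel: bystander: loose black lens barrel standing upright, 40 mm in diameter, 55 mm tall, with a silver ring and a glass top. Origin: centre of its underside.
- focus_knob: bystander: loose black ribbed focusing knob, 37 mm in diameter, 22 mm tall, with a white cap. Origin: centre of its underside.
- reflector: bystander: loose curved aluminium reflector mirror, a bowl 80 mm across and 34 mm tall, mouth up. Origin: centre of its underside.
- slide_mount: bystander: loose white-framed clear glass slide mount lying flat, 50 x 50 x 5 mm. Origin: centre of its underside.

How it is judged:
At the end, for the whole second after the job is handed in: Each rotor stands upright (within 7 degrees) on the seat of the housing of its own colour, within 12 mm of the seat's centre and resting on the plate (underside less than 9 mm above the bench), released and at rest; lens barrel, knob, reflector and slide mount are within 20 mm of where they began (horizontal distance between rotor_red and housing_red below 0.012 m and z of rotor_red in the frame of housing_red below 0.009 m and angle between each of rotor_red, rotor_yellow, rotor_blue's own z axis and vertical below 0.12 rad and linear speed of each of rotor_red, rotor_yellow, rotor_blue below 0.02 m/s and angular speed of each of rotor_red, rotor_yellow, rotor_blue below 0.2 rad/s and contact force between each of rotor_red, rotor_yellow, rotor_blue and the fingers below 0.05 N and horizontal distance between rotor_yellow and housing_yellow below 0.012 m and z of rotor_yellow in the frame of housing_yellow below 0.009 m and horizontal distance between rotor_blue and housing_blue below 0.012 m and z of rotor_blue in the frame of housing_blue below 0.009 m and distance of each of lens_barrel, focus_knob, reflector, slide_mount from where it was at the start of the episode below 0.02 m); the robot touches nothing.
It fails at once if the lens barrel, knob, reflector or slide mount is moved more than 20 mm from its place (distance of any of lens_barrel, focus_knob, reflector, slide_mount from where it was at the start of the episode above 0.02 m).
It fails at once if a rotor is let fall into its housing from more than 20 mm ((horizontal distance between rotor_red and housing_red below 0.05 m and z of rotor_red in the frame of housing_red above 0.024 m and contact force between rotor_red and the fingers below 0.02 N) or (horizontal distance between rotor_yellow and housing_yellow below 0.05 m and z of rotor_yellow in the frame of housing_yellow above 0.024 m and contact force between rotor_yellow and the fingers below 0.02 N) or (horizontal distance between rotor_blue and housing_blue below 0.05 m and z of rotor_blue in the frame of housing_blue above 0.024 m and contact force between rotor_blue and the fingers below 0.02 N)).
It also fails if it takes over 88 s, if anything falls off the work surface, if the arm or the gripper's body presses on something with over 40 N, if the wrist force passes 120 N, or if a joint passes its speed limit or range.

## Robot

A 6-joint arm with a two-finger parallel gripper is mounted at the origin on the work surface. World frame = base frame: x ahead of the robot, y to its left, z up, the work surface at z = 0. Lengths are in m, angles in rad, forces in N, time in s.
With the tool pointing down it reaches from about 0.25 to 0.775 m from the base axis. Payload 4 kg.
Tool frame: the origin (TCP) lies midway between the tips of the shut fingers; the grasp point (between the pads) lies 19 mm behind it; z points along the fingers, y is the line along which they close (so a half turn about z gives the same grasp; the last joint's range is limited). The gripper opens to 94 mm and grips with 3 to 60 N. Pads are 16 mm wide; open, the fingers measure 119 mm over their backs; the gripper's body (75 mm by 177 mm) begins 78 mm behind the grasp point.
Start: joints at [-1.405, 0.087, 1.371, -0, 1.684, -0.103], TCP at [0.146, -0.53, 0.206] pointing down, gripper open.
Joint ranges: [-3.1, 3.1], [-0.76, 2.03], [0.27, 2.55], [-1.08, 4.22], [0.17, 2.65], [-2.57, 2.57]. Speed limits (rad/s): [2.79, 2.79, 3.14, 3.14, 3.14, 3.14].

## Interface

Orientations are given as [roll, pitch, yaw] about the fixed x, y, z axes, in that order (R = Rz(yaw) Ry(pitch) Rx(roll)).
In Python, from bench import sensors, eyes, job gives the robot as it stands.
- The arm moves only by the tool arm_command, never from a script. Its argument "series" is a list of rows, each a list of 7 numbers: the opening, from 0 (shut) to 1 (fully open), then the shift along the tool's x, y, z in cm, then the turn, a rotation vector about the tool's x, y, z in rad. In form: [[fingers, dx, dy, dz, wx, wy, wz], ...]. A call has 1 to 20 rows; each row shifts and turns the commanded pose from where the row before left it, along the tool's axes as they then stand; what a row does not reach is not made up. A row lasts 1/10 s, in which the tool goes at most 50 mm and 8.59 degrees, less where a joint would pass 70% of its speed; a pose out of reach is approached as far as the arm can. A call with a gripper value outside its range is refused whole. The fingers move at their own pace and stop on an object; the grip force is fixed at half the most. Time passes only in rows, so rows that do not move let the fingers close. It gives the time, the measured TCP pose, the force and the opening at its end, in the units of the state.
- sensors.get_obs(): the state, without advancing time (a new reading comes with each control period).
- eyes.snapshot(name): name is "side" or "top"; returns the picture (400x640x3 uint8, blue, green, red); there is no depth.
- eyes.get_calibration(name): a dict with "mtx" (3x3 intrinsics, pixels), "k1" (the pictures are not rectified: a ray, as slopes to the right and down, at radius r is drawn at 1 + k1 r^2 times it, then the intrinsics apply), "R" (3x3) and "t" (3): a world point X has camera coordinates R X + t. Camera axes: x right, y down, z forward; pixel columns grow to the right and rows downward; lengths in m; the calibration is good to about 2 mm. A picture is of the moment at which its call begins. get_calibration takes no time and is no camera call.
- job.close_job(): hands the job in, once; it reports no verdict.
The state is a dict: "time": time; "joint_positions": joint angles; "qvel": joint speeds; "joint_torque": joint torques, N m; "tool_pos": TCP position; "ee_rot": TCP orientation; "wrist_force": force on the tool from outside, world axes, zero at the start; "wrist_torque": the same for the moment, N m; "width": finger opening in m.
Only numpy, scipy, OpenCV 4.12 (cv2) and the standard library are available. Lean on these libraries where they do the work, as an engineer would, in place of code of your own. Each camera call takes 0.05 s, during which the arm holds its last target. There are 200 camera calls.

## Working session

There is one attempt and no reset: what is moved stays moved. The work goes in short steps, Python scripts to look and compute and a tool call to move; the robot and the scene stay as the last step left them, time stands still between calls to the robot, and variables do not carry over. Pictures are saved under pics/ and viewed, on a budget of 14 in all, crops included, one or two more only if the job needs it, and the job is handed in when it is done.

Besides the shell and the picture viewer there is one more tool, called after "Call:" as name([rows], argument=value, ...), one row to a line, values as JSON. arm_command: Moves the arm, as the interface text tells. Its arguments: {"type":"object","properties":{"series":{"type":"array","items":{"type":"array","items":{"type":"number"}}}},"required":["series"]}

```bash
mkdir -p pics
python3 - <<'E'
from bench import sensors, eyes
import cv2
o=sensors.get_obs();print({k:o[k] for k in('time','tool_pos','ee_rot','width','joint_positions')})
for n in('top','side'):
    cv2.imwrite(f'pics/{n}0.png',eyes.snapshot(n));c=eyes.get_calibration(n);print(n,c)
E
```

```text
{'time': 0.0, 'tool_pos': array([ 0.14595894, -0.52971103,  0.204298  ]), 'ee_rot': array([-3.13938966e+00, -2.02047003e-04,  2.68765662e-01]), 'width': 0.09400349615249194, 'joint_positions': array([-1.40510226e+00,  8.79662743e-02,  1.37225429e+00, -2.58540233e-05,
        1.68358418e+00, -1.03074700e-01])}
top {'mtx': array([[444.35049749,   0.        , 325.10644328],
       [  0.        , 444.35049749, 205.44123118],
       [  0.        ,   0.        ,   1.        ]]), 'k1': -0.056326751173045364, 'R': array([[ 0.02121901, -0.99977128,  0.00267367],
       [-0.96967141, -0.02123133, -0.24348836],
       [ 0.24348943,  0.002574  , -0.96990014]]), 't': array([-0.00481887,  0.54429713,  0.99183751])}
side {'mtx': array([[391.3429496 ,   0.        , 317.08831063],
       [  0.        , 391.3429496 , 198.11802763],
       [  0.        ,   0.        ,   1.        ]]), 'k1': -0.05340737480939791, 'R': array([[-0.70017507, -0.71373827, -0.01823614],
       [-0.44322124,  0.45453939, -0.77262466],
       [ 0.55974083, -0.53288988, -0.63460111]]), 't': array([0.37757933, 0.27646008, 0.71732105])}
```

View pics/top0.png

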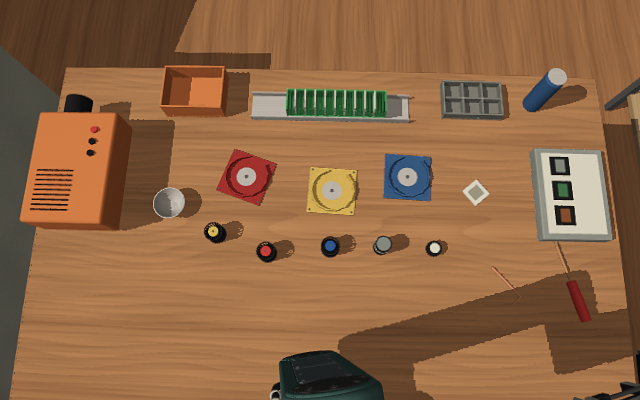

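View pics/side0.png

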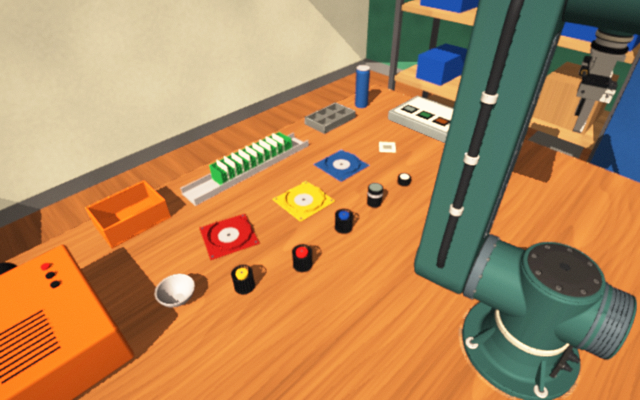

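The top view shows rotor caps at yellow (213,231), red (265,251) and blue (330,245). The seats are at red (246,177), yellow (332,190) and blue (407,177). The reflector is at (169,203), the barrel at (383,243), the knob at (434,248) and the slide at (475,192). The side view confirms that all rotors are upright. Next I'll measure centroids in both views.

```bash
cat > h.py <<'E'
import numpy as np, cv2
from bench import eyes
def project(n,X):
    c=eyes.get_calibration(n);p=c['R']@np.array(X)+c['t'];s=p[:2]/p[2]
    s=s*(1+c['k1']*(s@s));return c['mtx'][:2,:2]@s+c['mtx'][:2,2]
def unproj(n,uv,z):
    c=eyes.get_calibration(n)
    s=cv2.undistortPoints(np.array([[uv]],float),c['mtx'],np.array([c['k1'],0,0,0,0]))[0,0]
    # forward model: distorted = s(1+k1 r^2), same as OpenCV k1
    d=c['R'].T@np.array([*s,1]);o=-c['R'].T@c['t'];return (o+d*(z-o[2])/d[2])
def mask(img,col):
    h,s,v=[x.astype(int) for x in cv2.split(cv2.cvtColor(img,cv2.COLOR_BGR2HSV))]
    return {'red':((h<5)|(h>172))&(s>170)&(v>90),'yellow':(h>20)&(h<34)&(s>130)&(v>120),
      'blue':(h>100)&(h<125)&(s>110)&(v>60),'seat':(s<45)&(v>120)}[col].astype(np.uint8)
def blob(img,col,g,r=14):
    x0,y0=int(g[0])-r,int(g[1])-r
    m=mask(img[max(y0,0):y0+2*r+1,max(x0,0):x0+2*r+1],col)
    n,l,st,ce=cv2.connectedComponentsWithStats(m)
    if n<2: return None,0
    i=1+np.argmax(st[1:,4]);return ce[i]+[x0,y0],st[i,4]
E
python3 - <<'E'
from h import *
np.set_printoptions(precision=4,suppress=True)
T,S=cv2.imread('pics/top0.png'),cv2.imread('pics/side0.png')
for name,col,z,gt,gs in [('Ry','yellow',.045,(213,231),(242,272)),('Rr','red',.045,(265,251),(302,251)),('Rb','blue',.045,(330,245),(344,215)),
 ('Hr','seat',.004,(246,177),(228,235)),('Hy','seat',.004,(332,190),(303,200)),('Hb','seat',.004,(407,177),(341,164))]:
    for n,I,g in(('top',T,gt),('side',S,gs)):
        c,a=blob(I,col,g); print(name,n,c,a,c is not None and unproj(n,c,z))
for nm,g,z in(('refl',(169,203),.034),('lens',(384,243),.055),('knob',(434,247),.022),('slide',(475,192),.005)): print(nm,unproj('top',g,z))
E
```

```text
Ry top [212.7143 231.    ] 77 [0.4805 0.2762 0.045 ]
Ry side [241.1869 273.3084] 107 [0.479  0.2785 0.045 ]
Rr top [265.0357 250.6667] 84 [0.4359 0.1474 0.045 ]
Rr side [301.1429 252.1429] 126 [0.4342 0.1506 0.045 ]
Rb top [329.75   245.4205] 88 [ 0.4519 -0.0062  0.045 ]
Rb side [343.25 215.25] 92 [ 0.4502 -0.002   0.045 ]
Hr top [245.93  176.214] 257 [0.6333 0.2127 0.004 ]
Hr side [228.0169 234.5254] 177 [0.6339 0.213  0.004 ]
Hy top [331.5    190.1406] 256 [ 0.6008 -0.0084  0.004 ]
Hy side [303.1074 199.2314] 121 [ 0.6015 -0.0083  0.004 ]
Hb top [407.0804 176.4615] 286 [ 0.6418 -0.2027  0.004 ]
Hb side [340.9627 163.7985] 134 [ 0.6429 -0.2029  0.004 ]
refl [0.5504 0.3941 0.034 ]
lens [ 0.4588 -0.1343  0.055 ]
knob [ 0.4568 -0.2611  0.022 ]
slide [ 0.6039 -0.3768  0.005 ]
```

Both views agree to about 1 mm on the seats. The rotor caps fit best at z≈0.040, giving blue (0.453,-0.006), red (0.437,0.147) and yellow (0.481,0.276). I'll turn to yaw 0 and go above blue.

Call:
arm_command([
  [0.8, 0, 0, 0, 0, 0, 0.09],
  [0.8, 0, 0, 0, 0, 0, 0.09],
  [0.8, 0, 0, 0, 0, 0, 0.089],
  [0.8, 1.9, -3.2, 0.4, 0, 0, 0],
  [0.8, 1.9, -3.2, 0.4, 0, 0, 0],
  [0.8, 1.9, -3.2, 0.4, 0, 0, 0],
  [0.8, 1.9, -3.2, 0.4, 0, 0, 0],
  [0.8, 1.9, -3.2, 0.4, 0, 0, 0],
  [0.8, 1.9, -3.2, 0.4, 0, 0, 0],
  [0.8, 1.9, -3.2, 0.4, 0, 0, 0],
  [0.8, 1.9, -3.2, 0.4, 0, 0, 0],
  [0.8, 1.9, -3.2, 0.4, 0, 0, 0],
  [0.8, 1.9, -3.2, 0.4, 0, 0, 0],
  [0.8, 1.9, -3.2, 0.4, 0, 0, 0],
  [0.8, 1.9, -3.2, 0.4, 0, 0, 0],
  [0.8, 1.9, -3.2, 0.4, 0, 0, 0],
  [0.8, 1.9, -3.2, 0.4, 0, 0, 0],
  [0.8, 1.9, -3.2, 0.4, 0, 0, 0],
  [0.8, 1.9, -3.2, 0.4, 0, 0, 0],
  [0.8, 0, 0, 0, 0, 0, 0],
])

```text
time: 2.1
tool_pos: [0.4507, -0.015, 0.1402]
ee_rot: [-3.14, 0.002, 0.005]
wrist_force: [0.4, -0.2, -0.7]
width: 0.0749
```

Call:
arm_command([
  [0.8, 0, 0, 0, 0, 0, 0],
  [0.8, 0, 0, 0, 0, 0, 0],
  [0.8, 0, 0, 0, 0, 0, 0],
])

```text
time: 2.4
tool_pos: [0.4498, -0.0194, 0.1416]
ee_rot: [3.141, -0.0, -0.002]
wrist_force: [-0.0, -0.7, -0.0]
width: 0.0747
```

Call:
arm_command([
  [0.8, 0.3, -1.3, 0, 0, 0, 0],
  [0.8, 0, 0, 2, 0, 0, 0],
  [0.8, 0, 0, 2, 0, 0, 0],
  [0.8, 0, 0, 2, 0, 0, 0],
  [0.8, 0, 0, 2, 0, 0, 0],
  [0.8, 0, 0, 0, 0, 0, 0],
  [0.8, 0, 0, 0, 0, 0, 0],
  [0.8, 0, 0, 0, 0, 0, 0],
])

```text
time: 3.2
tool_pos: [0.4542, -0.0054, 0.063]
ee_rot: [3.141, -0.003, -0.0]
wrist_force: [0.1, 0.1, -0.4]
width: 0.0753
```

Run:
```python
from h import *
for n in('top','side'):
    I=eyes.snapshot(n);cv2.imwrite(f'pics/{n}1.png',I)
    g=project(n,(.453,-.006,.06)).astype(int);c=I[max(g[1]-75,0):g[1]+75,g[0]-75:g[0]+75]
    globals()[n]=cv2.resize(c,(400,400),interpolation=cv2.INTER_CUBIC)
cv2.imwrite('pics/c1.png',np.hstack([top,side]))
```

```text
(no output)
```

View pics/c1.png

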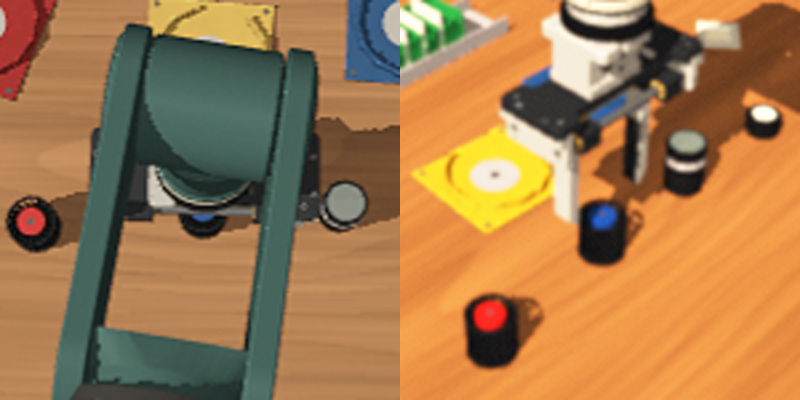

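The side view (right) shows the fingers straddling the blue drum, with the cap at crop (603,217) midway between the tips. I'll descend and grip.

Call:
arm_command([
  [0.8, -0.1, 0, 1.5, 0, 0, 0],
  [0.8, 0, 0, 1.5, 0, 0, 0],
  [0.8, 0, 0, 1.5, 0, 0, 0],
  [0.8, 0, 0, 0, 0, 0, 0],
  [0.8, 0, 0, 0, 0, 0, 0],
  [0.3, 0, 0, 0, 0, 0, 0],
  [0.3, 0, 0, 0, 0, 0, 0],
  [0.3, 0, 0, 0, 0, 0, 0],
  [0.3, 0, 0, 0, 0, 0, 0],
  [0.3, 0, 0, 0, 0, 0, 0],
  [0.3, 0, 0, 0, 0, 0, 0],
])

```text
time: 4.4
tool_pos: [0.4525, -0.0055, 0.0169]
ee_rot: [3.141, -0.001, -0.0]
wrist_force: [-1.5, 0.5, 1.5]
width: 0.0452
```

Call:
arm_command([
  [0.3, 0, 0, -1.5, 0, 0, 0],
  [0.3, 0, 0, -2.5, 0, 0, 0],
  [0.3, 0, 0, -3, 0, 0, 0],
  [0.3, 0, 0, -3, 0, 0, 0],
  [0.3, 1.9, 2, 0, 0, 0, 0],
  [0.3, 1.9, 2, 0, 0, 0, 0],
  [0.3, 1.9, 2, 0, 0, 0, 0],
  [0.3, 1.9, 2, 0, 0, 0, 0],
  [0.3, 1.9, 2, 0, 0, 0, 0],
  [0.3, 1.9, 2, 0, 0, 0, 0],
  [0.3, 1.9, 2, 0, 0, 0, 0],
  [0.3, 1.9, 2, 0, 0, 0, 0],
  [0.3, 1.9, 2, 0, 0, 0, 0],
  [0.3, 1.9, 1.7, 0, 0, 0, 0],
  [0.3, 0, 0, 0, 0, 0, 0],
  [0.3, 0, 0, 0, 0, 0, 0],
  [0.3, 0, 0, 0, 0, 0, 0],
  [0.3, 0, 0, 0, 0, 0, 0],
])

```text
time: 6.2
tool_pos: [0.6416, -0.2014, 0.1168]
ee_rot: [-3.141, 0.0, 0.001]
wrist_force: [-0.6, 0.3, -1.0]
width: 0.0458
```

Call:
arm_command([
  [0.3, 0.1, 0.1, 2, 0, 0, 0],
  [0.3, 0, 0, 2, 0, 0, 0],
  [0.3, 0, 0, 2, 0, 0, 0],
  [0.3, 0, 0, 1.5, 0, 0, 0],
  [0.3, 0, 0, 1, 0, 0, 0],
  [0.3, 0, 0, 0.5, 0, 0, 0],
  [0.3, 0, 0, 0, 0, 0, 0],
  [0.3, 0, 0, 0, 0, 0, 0],
  [0.3, 0, 0, 0, 0, 0, 0],
])

```text
time: 7.1
tool_pos: [0.6439, -0.2037, 0.0278]
ee_rot: [3.141, -0.002, -0.0]
wrist_force: [0.3, 0.2, -0.6]
width: 0.0452
```

Call:
arm_command([
  [0.3, -0.1, -0.1, 0.3, 0, 0, 0],
  [0.3, 0, 0, 0.2, 0, 0, 0],
  [0.3, 0, 0, 0.1, 0, 0, 0],
  [0.3, 0, 0, 0, 0, 0, 0],
  [0.3, 0, 0, 0, 0, 0, 0],
])

```text
time: 7.6
tool_pos: [0.6421, -0.2023, 0.021]
ee_rot: [3.142, -0.0, -0.0]
wrist_force: [-1.1, 0.4, 2.6]
width: 0.0454
```

Blue has touched down: the upward force rose to 2.6 N, at the expected height. I'll release and retreat.

Call:
arm_command([
  [0.65, 0, 0, 0, 0, 0, 0],
  [0.65, 0, 0, 0, 0, 0, 0],
  [0.65, 0, 0, 0, 0, 0, 0],
  [0.65, 0, 0, 0, 0, 0, 0],
  [0.65, 0, 0, 0, 0, 0, 0],
  [0.65, 0, 0, -1, 0, 0, 0],
  [0.65, 0, 0, -2, 0, 0, 0],
  [0.65, 0, 0, -3, 0, 0, 0],
  [0.8, 0, 0, -4, 0, 0, 0],
  [0.8, 0, 0, 0, 0, 0, 0],
  [0.8, 0, 0, 0, 0, 0, 0],
])

```text
time: 8.7
tool_pos: [0.6432, -0.2028, 0.123]
ee_rot: [3.14, -0.004, -0.0]
wrist_force: [-0.9, -0.8, -1.1]
width: 0.0751
```

Call:
arm_command([
  [0.8, -1.7, -2.9, 0, 0, 0, 0],
  [0.8, -1.7, -2.9, 0, 0, 0, 0],
  [0.8, -1.7, -2.9, 0, 0, 0, 0],
  [0.8, -1.7, -2.9, 0, 0, 0, 0],
  [0.8, -1.7, -2.9, 0, 0, 0, 0],
  [0.8, -1.7, -2.9, 0, 0, 0, 0],
  [0.8, -1.7, -2.9, 0, 0, 0, 0],
  [0.8, -1.7, -2.9, 0, 0, 0, 0],
  [0.8, -1.7, -2.9, 0, 0, 0, 0],
  [0.8, -1.7, -2.9, 0, 0, 0, 0],
  [0.8, -1.7, -2.9, 0, 0, 0, 0],
  [0.8, -1.7, -2.9, 0, 0, 0, 0],
  [0.8, -0.2, -0.2, 0, 0, 0, 0],
  [0.8, 0, 0, 0, 0, 0, 0],
  [0.8, 0, 0, 0, 0, 0, 0],
  [0.8, 0, 0, 0, 0, 0, 0],
  [0.8, 0, 0, 0, 0, 0, 0],
])

```text
time: 10.4
tool_pos: [0.4366, 0.1468, 0.1202]
ee_rot: [3.141, 0.0, -0.002]
wrist_force: [-0.4, 0.2, 0.6]
width: 0.0754
```

Run:
```python
from h import *
for n in('top','side'):
    I=eyes.snapshot(n);cv2.imwrite(f'pics/{n}2.png',I)
    for z in(.044,.049):
        g=project(n,(.6423,-.2028,z));c,a=blob(I,'blue',g,9);print(n,z,g,c,a,c is not None and unproj(n,c,z))
g=project('side',(.6423,-.2028,.03)).astype(int);c=I[g[1]-60:g[1]+60,g[0]-60:g[0]+60]
cv2.imwrite('pics/c2.png',cv2.resize(c,(400,400),interpolation=cv2.INTER_CUBIC))
```

```text
top 0.044 [410.02244997 171.37131401] [409.89772727 171.27272727] 88 [ 0.64255132 -0.20249466  0.044     ]
top 0.049 [410.39947369 170.73169162] [409.89772727 171.27272727] 88 [ 0.64085616 -0.20151096  0.049     ]
side 0.044 [341.35181411 152.7013977 ] [340.75471698 152.39622642] 53 [ 0.64469924 -0.20279153  0.044     ]
side 0.049 [341.38650254 151.26964673] [340.75471698 152.39622642] 53 [ 0.6394807  -0.19702235  0.049     ]
```

View pics/c2.png

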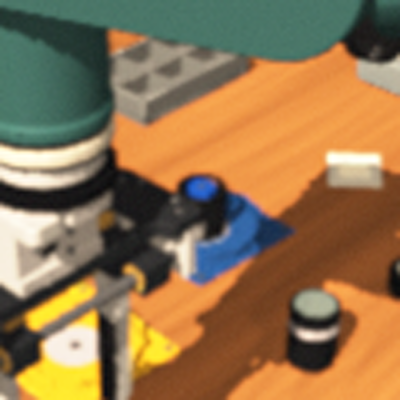

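The blue rotor stands upright on its seat (crop 203,190), within about 1 mm in both views. Now red: descend 10.2 cm and grip.

Call:
arm_command([
  [0.8, 0, 0, 2, 0, 0, 0],
  [0.8, 0, 0, 2, 0, 0, 0],
  [0.8, 0, 0, 2, 0, 0, 0],
  [0.8, 0, 0, 2, 0, 0, 0],
  [0.8, 0, 0, 1.5, 0, 0, 0],
  [0.8, 0, 0, 0.7, 0, 0, 0],
  [0.8, 0, 0, 0, 0, 0, 0],
  [0.8, 0, 0, 0, 0, 0, 0],
  [0.3, 0, 0, 0, 0, 0, 0],
  [0.3, 0, 0, 0, 0, 0, 0],
  [0.3, 0, 0, 0, 0, 0, 0],
  [0.3, 0, 0, 0, 0, 0, 0],
  [0.3, 0, 0, 0, 0, 0, 0],
  [0.3, 0, 0, 0, 0, 0, 0],
])

```text
time: 11.9
tool_pos: [0.4364, 0.1477, 0.0188]
ee_rot: [3.141, -0.001, -0.0]
wrist_force: [0.0, -0.1, 0.9]
width: 0.0455
```

Call:
arm_command([
  [0.3, 0, 0, -1.5, 0, 0, 0],
  [0.3, 0, 0, -2.5, 0, 0, 0],
  [0.3, 0, 0, -3, 0, 0, 0],
  [0.3, 0, 0, -3, 0, 0, 0],
  [0.3, 2, -0.7, 0, 0, 0, 0],
  [0.3, 2, -0.7, 0, 0, 0, 0],
  [0.3, 2, -0.7, 0, 0, 0, 0],
  [0.3, 2, -0.7, 0, 0, 0, 0],
  [0.3, 2, -0.7, 0, 0, 0, 0],
  [0.3, 2, -0.7, 0, 0, 0, 0],
  [0.3, 2, -0.7, 0, 0, 0, 0],
  [0.3, 2, -0.7, 0, 0, 0, 0],
  [0.3, 2, -0.7, 0, 0, 0, 0],
  [0.3, 1.7, -0.2, 0, 0, 0, 0],
  [0.3, 0, 0, 0, 0, 0, 0],
  [0.3, 0, 0, 0, 0, 0, 0],
  [0.3, 0, 0, 0, 0, 0, 0],
  [0.3, 0, 0, 0, 0, 0, 0],
])

```text
time: 13.7
tool_pos: [0.6325, 0.2126, 0.1186]
ee_rot: [3.142, 0.0, -0.0]
wrist_force: [-0.8, 0.5, -0.8]
width: 0.0455
```

Call:
arm_command([
  [0.3, 0, 0, 2, 0, 0, 0],
  [0.3, 0, 0, 2, 0, 0, 0],
  [0.3, 0, 0, 2, 0, 0, 0],
  [0.3, 0, 0, 1.5, 0, 0, 0],
  [0.3, 0, 0, 1, 0, 0, 0],
  [0.3, 0, 0, 0.4, 0, 0, 0],
  [0.3, 0, 0, 0, 0, 0, 0],
  [0.3, 0, 0, 0, 0, 0, 0],
  [0.3, 0, 0, 0, 0, 0, 0],
])

```text
time: 14.6
tool_pos: [0.6341, 0.2128, 0.0308]
ee_rot: [-3.141, -0.002, -0.0]
wrist_force: [0.3, 0.6, 0.0]
width: 0.0454
```

Call:
arm_command([
  [0.3, 0, 0, 0.3, 0, 0, 0],
  [0.3, 0, 0, 0.3, 0, 0, 0],
  [0.3, 0, 0, 0.15, 0, 0, 0],
  [0.3, 0, 0, 0, 0, 0, 0],
  [0.3, 0, 0, 0, 0, 0, 0],
])

```text
time: 15.1
tool_pos: [0.6334, 0.2127, 0.0228]
ee_rot: [-3.142, -0.001, -0.0]
wrist_force: [-1.4, -1.2, 4.5]
width: 0.0457
```

Red is in contact (4.5 N) at the expected height. I'll release it and go to yellow at (0.481,0.276).

Call:
arm_command([
  [0.65, 0, 0, 0, 0, 0, 0],
  [0.65, 0, 0, 0, 0, 0, 0],
  [0.65, 0, 0, 0, 0, 0, 0],
  [0.65, 0, 0, 0, 0, 0, 0],
  [0.65, 0, 0, 0, 0, 0, 0],
  [0.65, 0, 0, -1, 0, 0, 0],
  [0.65, 0, 0, -2, 0, 0, 0],
  [0.65, 0, 0, -3, 0, 0, 0],
  [0.8, 0, 0, -4, 0, 0, 0],
  [0.8, -2.5, -1, 0, 0, 0, 0],
  [0.8, -2.5, -1, 0, 0, 0, 0],
  [0.8, -2.5, -1, 0, 0, 0, 0],
  [0.8, -2.5, -1, 0, 0, 0, 0],
  [0.8, -2.5, -1, 0, 0, 0, 0],
  [0.8, -2.7, -1.3, 0, 0, 0, 0],
  [0.8, 0, 0, 0, 0, 0, 0],
  [0.8, 0, 0, 0, 0, 0, 0],
  [0.8, 0, 0, 0, 0, 0, 0],
  [0.8, 0, 0, 0, 0, 0, 0],
])

```text
time: 17.0
tool_pos: [0.4822, 0.2752, 0.1221]
ee_rot: [3.141, -0.0, -0.001]
wrist_force: [0.7, -0.9, 0.4]
width: 0.0751
```

Run:
```python
from h import *
for n in('top','side'):
    I=eyes.snapshot(n);cv2.imwrite(f'pics/{n}3.png',I)
    g=project(n,(.6336,.2128,.044));c,a=blob(I,'red',g,9);print(n,g,c,a,c is not None and unproj(n,c,.044))
```

```text
top [243.17931973 171.17851905] [242.65116279 170.30232558] 86 [0.63586703 0.21427574 0.044     ]
side [225.39894714 222.58344879] [224.97 222.21] 100 [0.63544078 0.21277914 0.044     ]
```

View pics/side3.png

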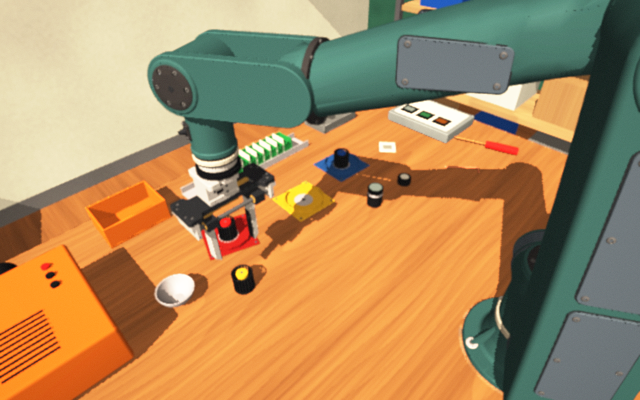

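Red stands on its seat at side (226,226), about 2 mm off centre. The arm hovers above yellow, so descend 10.3 cm and grip.

Call:
arm_command([
  [0.8, -0.1, 0, 2, 0, 0, 0],
  [0.8, 0, 0, 2, 0, 0, 0],
  [0.8, 0, 0, 2, 0, 0, 0],
  [0.8, 0, 0, 2, 0, 0, 0],
  [0.8, 0, 0, 1.5, 0, 0, 0],
  [0.8, 0, 0, 0.8, 0, 0, 0],
  [0.8, 0, 0, 0, 0, 0, 0],
  [0.8, 0, 0, 0, 0, 0, 0],
  [0.3, 0, 0, 0, 0, 0, 0],
  [0.3, 0, 0, 0, 0, 0, 0],
  [0.3, 0, 0, 0, 0, 0, 0],
  [0.3, 0, 0, 0, 0, 0, 0],
  [0.3, 0, 0, 0, 0, 0, 0],
  [0.3, 0, 0, 0, 0, 0, 0],
])

```text
time: 18.5
tool_pos: [0.4804, 0.2758, 0.0194]
ee_rot: [-3.141, -0.001, -0.0]
wrist_force: [-0.1, -0.4, 2.1]
width: 0.0456
```

Call:
arm_command([
  [0.3, 0, 0, -1.5, 0, 0, 0],
  [0.3, 0, 0, -2.5, 0, 0, 0],
  [0.3, 0, 0, -3, 0, 0, 0],
  [0.3, 0, 0, -3, 0, 0, 0],
  [0.3, 1, 2.4, 0, 0, 0, 0],
  [0.3, 1, 2.4, 0, 0, 0, 0],
  [0.3, 1, 2.4, 0, 0, 0, 0],
  [0.3, 1, 2.4, 0, 0, 0, 0],
  [0.3, 1, 2.4, 0, 0, 0, 0],
  [0.3, 1, 2.4, 0, 0, 0, 0],
  [0.3, 1, 2.4, 0, 0, 0, 0],
  [0.3, 1, 2.4, 0, 0, 0, 0],
  [0.3, 1, 2.4, 0, 0, 0, 0],
  [0.3, 1, 2.4, 0, 0, 0, 0],
  [0.3, 1, 2.4, 0, 0, 0, 0],
  [0.3, 1.1, 2, 0, 0, 0, 0],
  [0.3, 0, 0, 0, 0, 0, 0],
  [0.3, 0, 0, 0, 0, 0, 0],
  [0.3, 0, 0, 0, 0, 0, 0],
  [0.3, 0, 0, 0, 0, 0, 0],
])

```text
time: 20.5
tool_pos: [0.6008, -0.0073, 0.1192]
ee_rot: [-3.141, -0.0, 0.001]
wrist_force: [0.0, 0.4, -0.4]
width: 0.0453
```

Call:
arm_command([
  [0.3, 0, 0, 2, 0, 0, 0],
  [0.3, 0, 0, 2, 0, 0, 0],
  [0.3, 0, 0, 2, 0, 0, 0],
  [0.3, 0, 0, 1.5, 0, 0, 0],
  [0.3, 0, 0, 1, 0, 0, 0],
  [0.3, 0, 0, 0.4, 0, 0, 0],
  [0.3, 0, 0, 0, 0, 0, 0],
  [0.3, 0, 0, 0, 0, 0, 0],
  [0.3, 0, 0, 0, 0, 0, 0],
])

```text
time: 21.4
tool_pos: [0.602, -0.0085, 0.0311]
ee_rot: [3.141, -0.002, -0.0]
wrist_force: [0.6, 0.0, -0.9]
width: 0.0457
```

Call:
arm_command([
  [0.3, 0, 0, 0.3, 0, 0, 0],
  [0.3, 0, 0, 0.3, 0, 0, 0],
  [0.3, 0, 0, 0.15, 0, 0, 0],
  [0.3, 0, 0, 0, 0, 0, 0],
  [0.3, 0, 0, 0, 0, 0, 0],
])

```text
time: 21.9
tool_pos: [0.6014, -0.0085, 0.0234]
ee_rot: [3.141, -0.001, -0.0]
wrist_force: [-2.6, -0.1, 5.5]
width: 0.0455
```

Yellow is in contact (5.5 N). I'll release and back off high and away toward the base side for a clear view.

Call:
arm_command([
  [0.65, 0, 0, 0, 0, 0, 0],
  [0.65, 0, 0, 0, 0, 0, 0],
  [0.65, 0, 0, 0, 0, 0, 0],
  [0.65, 0, 0, 0, 0, 0, 0],
  [0.65, 0, 0, 0, 0, 0, 0],
  [0.65, 0, 0, -1, 0, 0, 0],
  [0.65, 0, 0, -2, 0, 0, 0],
  [0.65, 0, 0, -3, 0, 0, 0],
  [0.8, 0, 0, -4, 0, 0, 0],
  [0.8, -2, 1, -1, 0, 0, 0],
  [0.8, -2, 2, -1, 0, 0, 0],
  [0.8, -2, 3, -1, 0, 0, 0],
  [0.8, -2, 3, -1, 0, 0, 0],
  [0.8, -2, 3, -1, 0, 0, 0],
  [0.8, -2, 3, -1, 0, 0, 0],
  [0.8, -2, 3, 0, 0, 0, 0],
  [0.8, -2, 3, 0, 0, 0, 0],
  [0.8, -2, 3, 0, 0, 0, 0],
  [0.8, -2, 3, 0, 0, 0, 0],
  [0.8, 0, 3, 0, 0, 0, 0],
])

```text
time: 23.9
tool_pos: [0.3993, -0.3096, 0.184]
ee_rot: [3.14, -0.001, -0.002]
wrist_force: [-0.3, 0.5, 0.5]
width: 0.0754
```

Call:
arm_command([
  [0.8, 0, 3, 0, 0, 0, 0],
  [0.8, 0, 3, 0, 0, 0, 0],
  [0.8, 0, 3, 0, 0, 0, 0],
  [0.8, 0, 3, 0, 0, 0, 0],
  [0.8, 0, 3, 0, 0, 0, 0],
  [0.8, 0, 3, 0, 0, 0, 0],
  [0.8, 0, 0, 0, 0, 0, 0],
  [0.8, 0, 0, 0, 0, 0, 0],
  [0.8, 0, 0, 0, 0, 0, 0],
  [0.8, 0, 0, 0, 0, 0, 0],
])

```text
time: 24.9
tool_pos: [0.4014, -0.4873, 0.1832]
ee_rot: [3.141, -0.001, 0.001]
wrist_force: [0.1, 0.4, 0.4]
width: 0.0752
```

Run:
```python
from h import *
for n in('top','side'):
    I=eyes.snapshot(n);cv2.imwrite(f'pics/{n}4.png',I)
    for k,p in(('red',(.6336,.2128,.044)),('yellow',(.6012,-.0084,.044)),('blue',(.6423,-.2028,.044))):
        g=project(n,p);c,a=blob(I,k,g,7);print(n,k,g,c,a,c is not None and unproj(n,c,.044))
    J=cv2.imread(f'pics/{n}0.png')
    for nm,p,r in(('refl',(.55,.394,.034),22),('lens',(.459,-.134,.055),12),('knob',(.457,-.261,.022),12),('slide',(.604,-.377,.005),16)):
        u,v=project(n,p).astype(int);f=lambda X,q:cv2.cvtColor(X[v-q:v+q,u-q:u+q],cv2.COLOR_BGR2GRAY)
        _,s,_,l=cv2.minMaxLoc(cv2.matchTemplate(f(I,r+10),f(J,r),cv2.TM_CCOEFF_NORMED));print(n,nm,'shift px',l[0]-10,l[1]-10,round(s,3))
```

```text
top red [243.17931973 171.17851905] [242.57647059 170.25882353] 85 [0.63597718 0.21447021 0.044     ]
top yellow [331.77930718 185.48619262] [331.58441558 184.79220779] 77 [ 0.60297468 -0.00788811  0.044     ]
top blue [410.02244997 171.37131401] [409.80952381 171.25      ] 84 [ 0.64260571 -0.20227539  0.044     ]
top refl shift px 0 0 1.0
top lens shift px 0 0 1.0
top knob shift px 0 0 1.0
top slide shift px 0 0 1.0
side red [225.39894714 222.58344879] [225.05940594 222.10891089] 101 [0.63558561 0.21242476 0.044     ]
side yellow [302.5918515  187.55387045] [301.98387097 186.61290323] 62 [ 0.60532748 -0.0100332   0.044     ]
side blue [341.35181411 152.7013977 ] [340.75925926 152.46296296] 54 [ 0.64444231 -0.20253431  0.044     ]
side refl shift px 0 0 1.0
side lens shift px 0 0 0.999
side knob shift px 0 0 1.0
side slide shift px 0 0 0.999
```

View pics/side4.png

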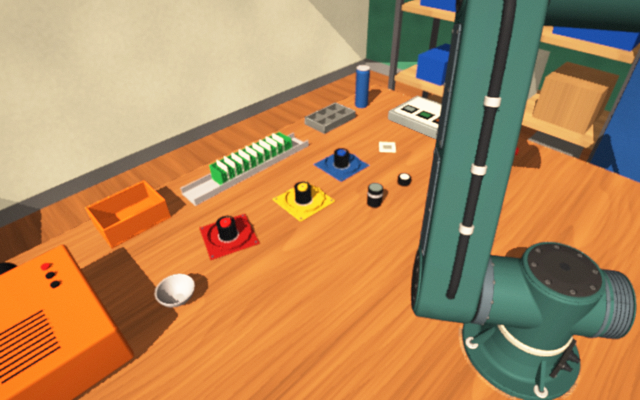

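View pics/top4.png

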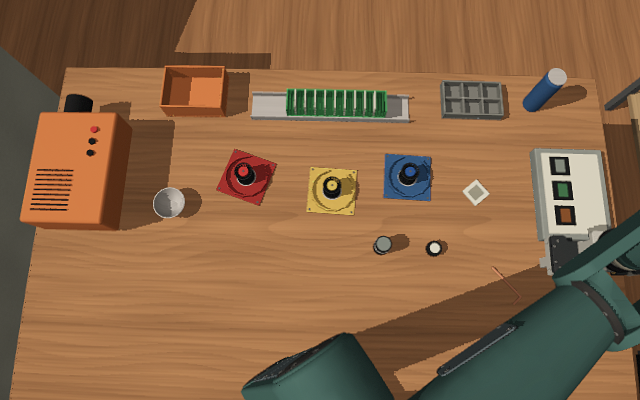

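All three rotors stand upright on the seats of their own colour: top view red (243,171), yellow (332,185), blue (410,171). The arm is clear and the bystanders have not moved. Handing in.

```bash
python3 -c "
from bench import job; print(job.close_job())"
```

```text
the job is handed in; nothing more can be done
None
```

All three rotors are back in the housings of their own colour, set down under contact and released. I handed the job in at about 25 s of the 88 s allowed. `close_job()` gives no verdict, so what follows is from my own checks.

- **Placing:** in the last pictures all three rotors look upright on their seats. Their hub caps measured about 0–3 mm from the seat centres in the top view and 2–4 mm in the side view. The limit is 12 mm.
- **Set-down height:** each rotor met its seat about 4 mm higher than where I gripped it on the bench, as the plate thickness requires. Contact forces were 2.6–5.5 N.
- **Bystanders:** the lens barrel, knob, reflector and slide mount showed 0 px shift in both cameras compared with the first pictures.
- **Disagreement:** the two cameras differed by up to 4 mm on the caps when I assumed the nominal 45 mm height. They agreed better at about 40 mm, so I used that. For yellow they still differ by about 3 mm.

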